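Knock a jammed shaft out of a feed magazine

ROBOT

A 6-joint arm with a two-finger parallel gripper is mounted at the origin on a cart in front of the work surface, level with it; the furniture and walls round the work are solid. World frame = base frame: x ahead of the robot, y to its left, z up, the work surface at z = 0. Lengths are in m, angles in degrees, forces in N, time in s.
With the tool pointing down it reaches from about 0.4 to 0.825 m from the base axis. Payload 7 kg.
Tool frame: the origin (TCP) lies between the finger pads; the fingertips stand 25 mm ahead of it and the grasp point (between the pads) lies 6 mm ahead of it; z points along the fingers, y is the line along which they close (so a half turn about z gives the same grasp; the last joint's range is limited). The gripper opens to 88 mm and grips with 3 to 60 N. Pads are 19 mm wide; open, the fingers measure 130 mm over their backs; the gripper's body (78 mm by 193 mm) begins 47 mm behind the grasp point.
Start: joints at [-58.894, 20.546, 0.682, 0, -70.136, -16.507], TCP at [0.17, -0.653, 0.252] pointing down, gripper open.
Joint ranges: [-176.03, 176.03], [-82.01, 121.73], [-58.28, 71.71], [-173.87, 95.51], [-174.79, -0.11], [-173.66, 173.66]. Speed limits (degrees/s): [136.94, 136.94, 172.46, 180, 180, 180].

INTERFACE

Orientations are given as [roll, pitch, yaw] about the fixed x, y, z axes, in that order (R = Rz(yaw) Ry(pitch) Rx(roll)).
In Python, from plant import r gives the robot as it stands.
- The arm moves only by the shell command python3 -m crank 'ROWS' [FORCE]. ROWS is JSON, a list of rows, each a list of 3 entries, a list of its own where there are three numbers: the turn, a rotation vector about the tool's x, y, z in degrees, then the shift along the tool's x, y, z in cm, then the closure, from -1 (fully open) to 1 (shut). In form: [[[wx, wy, wz], [dx, dy, dz], fingers], ...]. A call has 1 to 8 rows; each row shifts and turns the commanded pose from where the row before left it, along the tool's axes as they then stand; what a row does not reach is not made up. A row lasts 1/10 s, in which the tool goes at most 50 mm and 8.59 degrees, less where a joint would pass 70% of its speed; a pose out of reach is approached as far as the arm can. A call with a gripper value outside its range is refused whole. The fingers move at their own pace and stop on an object; FORCE is the grip in N (left out, the last holds). Time passes only in rows, so rows that do not move let the fingers close. It gives the time, the measured TCP pose, the force, the opening and the grip force at its end, in the units of the state.
- r.get_state(): the state, without advancing time (a new reading comes with each control period).
- r.capture(name): name is "side" or "top" or "wrist"; returns a dict with "color" (400x640x3 uint8, red, green, blue), "range_z" (400x640 float32, m along the optical axis (not along the pixel's ray), 0 where there is no reading), "intrinsics" (3x3 intrinsics, pixels), "k1" (the pictures are not rectified: a ray, as slopes to the right and down, at radius r is drawn at 1 + k1 r^2 times it, then the intrinsics apply), "world_from_camera" (4x4, takes a point from camera to world coordinates); the wrist camera has in their place "hand_eye" (4x4, takes a point from camera to tool coordinates, whose origin is the TCP and whose axes are the flange's). Camera axes: x right, y down, z forward; pixel columns grow to the right and rows downward; lengths in m; the calibration is good to about 2 mm. A picture is of the moment at which its call begins: read the wrist's pose just before it.
- r.close_job(): hands the job in; it is judged then, once.
The state is a dict: "time_s": time; "joints": joint angles; "qd": joint speeds; "joint_torque": joint torques, N m; "tcp_pos": TCP position; "eef_rot": TCP orientation; "contact_force": force on the tool from outside, world axes, zero at the start; "moment": the same for the moment, N m; "gripper_width": finger opening in m; "gripper_force": force on a finger pad.
Only numpy, scipy, OpenCV 4.12 (cv2) and the standard library are available. Lean on these libraries where they do the work, as an engineer would, in place of code of your own. Each camera call takes 0.05 s, during which the arm holds its last target. There are 200 camera calls.

TASK

A stepped shaft has jammed in the neck of the metal feed magazine that lies in its cradle. Pick the magazine up, tip its mouth down over the catch tray and tap its rim against the top edge of the upright knock bar until the shaft comes loose and drops into the tray. Then lay the empty magazine back down in the cradle, mouth pointing the same way as before, let go, and leave the other things on the bench where they stand.

Things in the scene. Friction and masses are not known exactly. Their poses are not given: they have to be found in the camera images.
- magazine_grip (a point): Middle (half-way up) of the body of the feed magazine, a bottle-shaped aluminium box (0.34 kg) lying flat in the cradle. +x runs to its closed tail, -x to its mouth, z up as it lies. Body 90 mm long (x -45 to +45; a 4 mm thick knob on the tail), 44 mm wide between flat sides (y, grip here), 40 mm high. Then a 34 mm square neck from x -45 to -97, and a steel rim, 48 mm square, x -97 to -105.
- magazine_mouth (a point): Centre of the magazine's open mouth on the rim's end face, 105 mm from magazine_grip along -x; same axes. The bore is 26 mm wide (y) and 22 mm high (z), so the end face has a flat lip 13 mm wide below and above the bore and 11 mm at each side.
- shaft_middle (a point): Middle of the stepped shaft: steel, 80 mm long (its z axis), 17 mm thick, ends 12 mm, 0.1 kg. Pinched by springs in the neck, nose 10 to 14 mm inside the mouth. Tipping, or pressing slowly on the bar, does not free it. Sharp taps along the magazine's length, mouth first, do: 1 to 4 at 0.12 to 0.25 m/s, more if weaker. After about 18 mm it slides out by itself if tipped 35 degrees or more below level.
- bar_edge (a point): Middle of the top edge of the knock bar: fixed upright steel plate, 120 mm long (y), 8 mm thick (x), rounded top edge 75 mm above the bench (the height of this point). The catch tray lies along its -x side. On its +x side is a foot, 8 mm high, reaching out 40 mm: the magazine comes from the +x side, mouth toward -x.
- tray_floor (a point): Middle of the inner floor of the catch tray: fixed white sheet-metal tray, 299 mm (x) by 144 mm (y), walls 33 mm high, lying along the knock bar.
- cradle_seat (a point): Middle of the seat of the fixed grey cradle, 30 mm above the bench, where the magazine's underside rests (magazine_grip is 20 mm above it when seated). x along the seat, mouth toward -x. Saddles 10 mm thick at x -34 and +34 mm; between them 58 mm are open for fingers, down to a base plate 8 mm above the bench. Cheeks, 3 mm clear of the magazine each side, flare outward; tops 51 mm above the bench.
- oil_bottle: Bystander: standing oil bottle with a pointed nozzle, 41 mm thick, 128 mm high; origin in its underside.
- bush_long: Bystander: standing long steel bush, 26 mm thick, 45 mm high; origin in its underside.
- ring_steel: Bystander: steel ring lying flat, 36 mm across, 12 mm high; origin in its underside.

How it is judged (in metres and radians):
On the way, in this order (a step that is already met when the one before it is completed fails the run):
1. the magazine is lifted out of the cradle and tipped mouth down by more than 20 degrees, the shaft still in it (angle between magazine_grip's own x axis and vertical below 1.22 rad and z of magazine_grip in the frame of cradle_seat above 0.05 m and x of shaft_middle in the frame of magazine_mouth above 0.018 m), for 0.05 s.
2. the tipped magazine's rim is tapped on the knock bar with the shaft still in the neck (angle between magazine_grip's own x axis and vertical below 1.22 rad and contact force between magazine and knock_bar above 3 N and x of magazine_mouth in the frame of bar_edge between -0.035 and 0.035 m and z of magazine_mouth in the frame of bar_edge between -0.02 and 0.05 m and x of shaft_middle in the frame of magazine_mouth above 0.018 m).
3. the shaft has come out and is in the catch tray (x of shaft_middle in the frame of tray_floor between -0.147 and 0.147 m and y of shaft_middle in the frame of tray_floor between -0.07 and 0.07 m and z of shaft_middle in the frame of tray_floor between -0.005 and 0.05 m), for 0.2 s.
At the end, for the whole second after the job is handed in: The shaft is at rest within the catch tray, its middle less than 50 mm above the floor of it; the magazine rests level (4.5 degrees) in the cradle, mouth the same way as at first, within 20 mm of the middle along the seat, between the cheeks (6 mm), down on the saddles (4.5 mm) (all of step 3 and x of magazine_grip in the frame of cradle_seat between -0.02 and 0.02 m and y of magazine_grip in the frame of cradle_seat between -0.006 and 0.006 m and z of magazine_grip in the frame of cradle_seat between 0.0155 and 0.0245 m and x of magazine_mouth in the frame of cradle_seat below -0.08 m and angle between magazine_grip's own z axis and vertical below 0.08 rad and linear speed of magazine below 0.02 m/s and linear speed of shaft below 0.05 m/s); the robot touches nothing.
It fails at once if the oil bottle, the long bush or the steel ring is pushed or knocked more than 40 mm (distance of any of oil_bottle, bush_long, ring_steel from where it was at the start of the episode above 0.04 m).
It also fails if it takes over 51 s, if anything falls off the work surface, if the arm or the gripper's body presses on something with over 40 N, if the wrist force passes 120 N, or if a joint passes its speed limit or range.

## Working session

There is one attempt and no reset: what is moved stays moved. The work goes in short steps, Python scripts to look and compute and a shell command to move; the robot and the scene stay as the last step left them, time stands still between calls to the robot, and variables do not carry over. Pictures are saved under pics/ and viewed, at most 10 in all, crops included, and the job is handed in when it is done.

```bash
mkdir -p pics; ls
cat > h.py <<'E'
import numpy as np,cv2
from plant import r
from scipy.spatial.transform import Rotation as R
def pts(c,T=None):
    T=c.get("world_from_camera") if T is None else T
    K=np.array(c["intrinsics"]);h,w=c["range_z"].shape
    u,v=np.meshgrid(np.arange(w),np.arange(h))
    p=cv2.undistortPoints(np.stack([u,v],-1).reshape(-1,1,2).astype(float),K,np.array([c["k1"],0,0,0,0.]))
    p=p.reshape(h,w,2);z=c["range_z"]
    P=np.dstack([p[...,0]*z,p[...,1]*z,z])
    return P@np.array(T)[:3,:3].T+np.array(T)[:3,3]
def tcp():
    s=r.get_state();T=np.eye(4);T[:3,:3]=R.from_euler('xyz',s["eef_rot"],degrees=True).as_matrix();T[:3,3]=s["tcp_pos"];return T
E
python3 - <<'E'
from h import *
s=r.get_state();print(s)
for n in("top","side"):
    c=r.capture(n);cv2.imwrite(f"pics/{n}0.png",c["color"][...,::-1]);P=pts(c);np.savez(f"{n}0.npz",P=P,z=c["range_z"],c=c["color"])
    print(n,np.array(c["world_from_camera"]).round(3).tolist(),P[::100,::160].round(2).tolist())
E
```

```text
pics
{'time_s': 0.0, 'joints': array([-5.88940385e+01,  2.05920503e+01,  6.32489966e-01, -1.86121599e-02,
       -7.01357823e+01, -1.65049055e+01]), 'qd': array([-0.06219262, -0.09661457, -0.03766788,  0.00394691,  0.08462338,
        0.12027722]), 'joint_torque': array([-1.87415446e-05, -5.82722068e+01,  2.93061233e+01,  6.99689895e+00,
        6.94057730e-03, -1.61921876e-04]), 'tcp_pos': array([ 0.16998811, -0.65277504,  0.2506107 ]), 'eef_rot': array([ 1.79903615e+02, -1.03135183e-02, -1.65405274e+02]), 'contact_force': array([ 0.57898508, -0.31303647, -0.25254161]), 'moment': array([ 0.0323843 , -0.03092338,  0.00797157]), 'gripper_force': 0.0, 'gripper_width': 0.08761590307883417}
top [[0.006, -0.983, 0.183, 0.353], [-1.0, -0.011, -0.027, -0.037], [0.028, -0.182, -0.983, 1.051], [0.0, 0.0, 0.0, 1.0]] [[[1.37, 1.15, -0.4], [0.78, 0.2, 0.44], [0.89, -0.05, 0.28], [1.09, -0.5, 0.01]], [[1.16, 1.44, -0.88], [0.68, 0.24, 0.27], [0.78, -0.06, 0.04], [1.12, -0.78, -0.74]], [[0.46, 0.44, 0.39], [0.51, 0.28, 0.12], [0.54, -0.06, -0.0], [0.56, -0.51, -0.13]], [[0.23, 1.31, -0.88], [0.29, 0.35, -0.13], [0.29, -0.07, -0.16], [0.26, -0.78, -0.87]]]
side [[0.983, -0.07, 0.171, 0.354], [-0.184, -0.434, 0.882, -0.918], [0.012, -0.898, -0.44, 0.52], [0.0, 0.0, 0.0, 1.0]] [[[-0.96, 2.33, 0.38], [-0.03, 2.33, 0.36], [0.94, 2.19, 0.36], [0.89, 0.08, 0.47]], [[-1.1, 2.33, -0.21], [-0.06, 2.0, -0.18], [0.59, 0.32, 0.21], [0.97, 0.17, 0.23]], [[-0.06, -0.09, 0.16], [-0.15, 2.06, -0.86], [0.56, 0.13, 0.0], [0.94, 0.05, 0.01]], [[0.17, -0.6, 0.3], [-0.04, 0.98, -0.87], [0.48, -0.26, -0.0], [0.77, -0.3, -0.0]]]
```

View pics/top0.png

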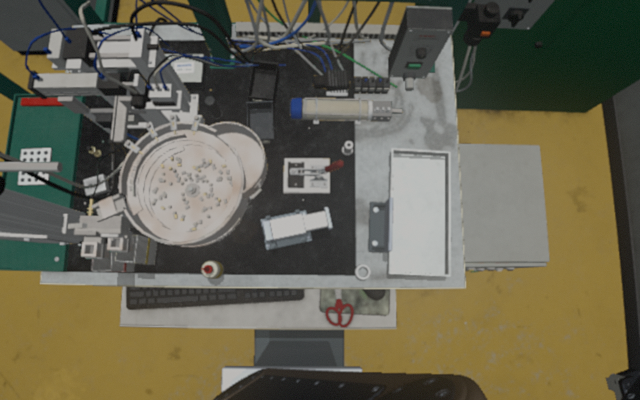

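View pics/side0.png

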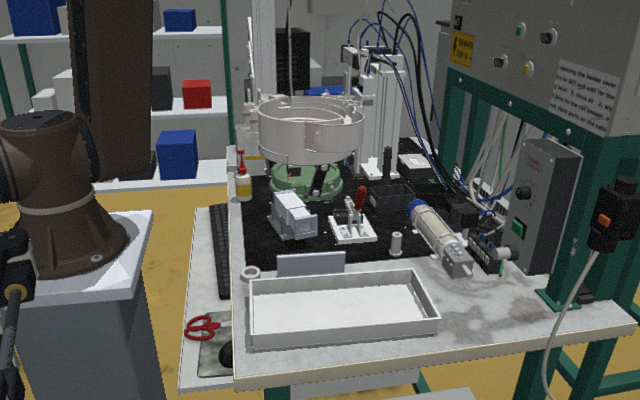

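The top view shows the magazine at about (297,228) with its mouth to the right (-y world), the knock bar at (378,226), the tray at (418,215), the oil bottle at (212,268), the ring at (363,271) and the bush at (348,147). The side view agrees.

```bash
python3 - <<'E'
from h import *
d=np.load("top0.npz");P=d["P"]
def sel(u0,u1,v0,v1,z0,z1):
    q=P[v0:v1,u0:u1].reshape(-1,3);return q[(q[:,2]>z0)&(q[:,2]<z1)]
def rect(n,q):
    q=q.astype(np.float32);b=cv2.minAreaRect(q[:,:2]*1000);print(n,len(q),"c",np.round(b[0],1),"size",np.round(b[1],1),"ang",round(b[2],1),"z",np.percentile(q[:,2],[5,50,95]).round(4),"lo",q.min(0).round(3),"hi",q.max(0).round(3))
rect("mag body top",sel(260,335,200,252,.063,.08))
rect("mag neck",sel(260,335,200,252,.058,.08))
rect("cradle+mag",sel(255,340,195,260,.02,.08))
rect("bar top",sel(360,392,195,260,.065,.085))
rect("bar foot",sel(360,392,195,260,.005,.02))
rect("tray walls",sel(380,455,140,285,.024,.045))
rect("tray floor",sel(395,442,160,270,-.01,.01))
rect("bush",sel(338,360,135,160,.035,.06))
rect("ring",sel(352,375,260,282,.006,.03))
rect("bottle",sel(195,230,250,285,.05,.2))
rect("tool mid",sel(280,345,150,197,.01,.2))
rect("bench",sel(370,385,100,140,-.02,.02))
d=np.load("side0.npz");P=d["P"]
rect("S mag",sel(265,325,185,245,.06,.09))
rect("S magall",sel(265,325,185,245,.02,.09))
rect("S bar",sel(270,350,245,282,.06,.085))
rect("S tray",sel(245,442,265,350,.026,.04))
rect("S floor",sel(260,430,290,330,-.01,.01))
rect("S ring",sel(238,264,264,284,.006,.03))
rect("S bottle",sel(232,255,148,202,.03,.2))
E
python3 - <<'E'
import cv2
a=cv2.imread("pics/top0.png")[180:285,250:460];b=cv2.imread("pics/side0.png")[180:290,230:450]
a=cv2.resize(a,(780,390),interpolation=2);cv2.imwrite("pics/crop.png",a)
E
```

```text
mag body top 1245 c [471.3  -9.8] size [ 47.  153.5] ang 12.8 z [0.0651 0.0691 0.0734] lo [ 0.435 -0.089  0.063] hi [0.51  0.065 0.077]
mag neck 1273 c [471.1  -9.5] size [ 47.3 154.2] ang 12.8 z [0.0646 0.0691 0.0733] lo [ 0.435 -0.089  0.058] hi [0.51  0.065 0.077]
cradle+mag 1453 c [472.5  -9.3] size [ 70.6 154.2] ang 12.6 z [0.0464 0.0686 0.0731] lo [ 0.425 -0.089  0.023] hi [0.51  0.068 0.077]
bar top 183 c [ 474.2 -217.3] size [  8.1 119.3] ang 88.3 z [0.0671 0.0735 0.0774] lo [ 0.415 -0.222  0.065] hi [ 0.534 -0.212  0.078]
bar foot 711 c [ 475.8 -204. ] size [ 48.1 154.1] ang 86.7 z [0.0058 0.0085 0.0146] lo [ 0.398 -0.232  0.005] hi [ 0.551 -0.179  0.02 ]
tray walls 881 c [ 510.7 -286.7] size [168.2 299.9] ang 87.3 z [0.0261 0.0325 0.0368] lo [ 0.358 -0.377  0.024] hi [ 0.662 -0.201  0.045]
tray floor 5148 c [ 508.7 -301.4] size [116.9 272.2] ang 88.1 z [-0.0015  0.0016  0.0048] lo [ 0.374 -0.364 -0.006] hi [ 0.643 -0.241  0.009]
bush 56 c [ 663.1 -129.9] size [19. 19.] ang 65.3 z [0.0363 0.0441 0.047 ] lo [ 0.653 -0.14   0.035] hi [ 0.673 -0.121  0.047]
ring 107 c [ 368.5 -
[... 726 characters left out ...]
092  0.02 ] hi [0.567 0.202 0.075]
S bar 556 c [ 473.2 -220.6] size [ 10.5 120.2] ang 87.0 z [0.0612 0.0687 0.0738] lo [ 0.413 -0.228  0.06 ] hi [ 0.533 -0.214  0.075]
S tray 1961 c [ 510.9 -296.1] size [150.4 299.3] ang 87.3 z [0.0266 0.0312 0.0369] lo [ 0.358 -0.377  0.026] hi [ 0.662 -0.217  0.04 ]
S floor 5739 c [ 525.8 -292.9] size [122.  306.7] ang 80.7 z [-0.0016  0.0002  0.0024] lo [ 0.375 -0.372 -0.005] hi [ 0.687 -0.223  0.01 ]
S ring 153 c [ 370.1 -187.4] size [32.5 80.3] ang 2.8 z [0.0067 0.0091 0.0291] lo [ 0.353 -0.227  0.006] hi [ 0.388 -0.147  0.03 ]
S bottle 585 c [381.5 281.7] size [249.8  50.6] ang 87.1 z [0.0329 0.0561 0.0908] lo [0.351 0.157 0.03 ] hi [0.409 0.408 0.128]
```

View pics/crop.png

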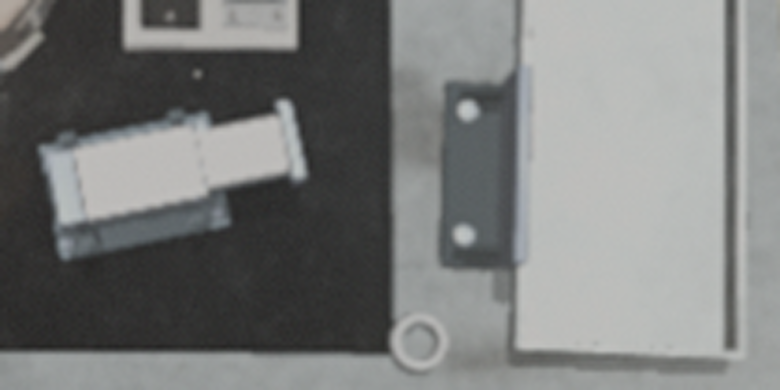

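```bash
python3 - <<'E'
from h import *
for n in("top0","side0"):
    q=np.load(n+".npz")["P"].reshape(-1,3)
    m=(q[:,0]>.53)&(q[:,0]<.7)&(q[:,1]>-.15)&(q[:,1]<.1)&(q[:,2]>.05)&(q[:,2]<.2);q=q[m];print(n,len(q),q.min(0),q.max(0))
    for x in(.54,.56,.58,.6): 
        k=q[(q[:,0]>=x)&(q[:,0]<x+.02)]; print(x,len(k),k[:,1:].min(0) if len(k) else'',k[:,1:].max(0) if len(k) else'')
E
python3 -m crank '[[[0,0,0],[-5,0,0],-1],[[0,0,0],[-5,0,0],-1],[[0,0,0],[-5,0,0],-1],[[0,0,0],[-5,0,0],-1],[[0,0,0],[-5,0,0],-1],[[0,0,0],[-5,0,0],-1],[[0,0,0],[0,0,0],-1]]' 60
```

```text
top0 1284 [ 0.53052982 -0.10863525  0.05018104] [0.64664303 0.09991403 0.19975467]
0.54 132 [0.05342455 0.15760931] [0.09543035 0.19880062]
0.56 192 [0.05015039 0.15531604] [0.099805   0.19949089]
0.58 502 [-0.10863525  0.05018104] [0.09985344 0.1964663 ]
0.6 220 [-0.10663608  0.05531525] [0.09945325 0.18059727]
side0 1520 [ 0.53000499 -0.11055074  0.05044408] [0.64873151 0.09989141 0.19997553]
0.54 290 [0.05062643 0.09677857] [0.09984601 0.19960179]
0.56 233 [-0.06146575  0.05144194] [0.09989141 0.1998084 ]
0.58 535 [-0.11055074  0.05044408] [0.09943267 0.19946036]
0.6 168 [-0.10565941  0.05135739] [0.06588387 0.19997553]
time_s: 0.8
tcp_pos: [0.4659, -0.5751, 0.2496]
eef_rot: [179.9, -0.0, -165.1]
contact_force: [0.2, -0.4, -1.0]
gripper_width: 0.0875
gripper_force: 0.0
```

```bash
cat > clr.py <<'E'
from h import *
import sys
def clear(c,zl=.09,hx=.039,hy=.097,yaw=-77.2):
    for n in("top0","side0"):
        q=np.load(n+".npz")["P"].reshape(-1,3);q=q[(q[:,2]>zl)&(q[:,2]<.5)&(q[:,0]>.3)]
        a=np.radians(yaw);d=q[:,:2]-c
        tx=d@[np.cos(a),np.sin(a)];ty=d@[np.sin(a),-np.cos(a)]
        g=np.maximum(np.abs(tx)-hx,0)**2+np.maximum(np.abs(ty)-hy,0)**2
        i=np.argsort(g)[:200:40];print(n,[(q[j].round(3).tolist(),round(float(g[j]**.5),3)) for j in i])
E
python3 - <<'E'
from clr import *
clear(np.array([.4665,.007]));clear(np.array([.4665,.007]),.2)
E
python3 -m crank '[[[0,0,0],[-1.3,4.7,0],-1],[[0,0,0],[-1.3,4.7,0],-1],[[0,0,0],[-1.3,4.7,0],-1],[[0,0,0],[-1.3,4.7,0],-1],[[0,0,0],[-1.3,4.7,0],-1],[[0,0,0],[-1.3,4.7,0],-1],[[0,0,0],[-1.3,4.7,0],-1],[[0,0,0],[-1.3,4.7,0],-1]]'
```

```text
top0 [([0.551, 0.056, 0.213], 0.0), ([0.534, 0.062, 0.197], 0.0), ([0.556, 0.055, 0.174], 0.001), ([0.56, 0.053, 0.215], 0.004), ([0.529, 0.07, 0.21], 0.008)]
side0 [([0.549, 0.056, 0.183], 0.0), ([0.544, 0.062, 0.16], 0.0), ([0.545, 0.059, 0.191], 0.0), ([0.547, 0.057, 0.205], 0.0), ([0.537, 0.059, 0.185], 0.0)]
top0 [([0.535, 0.061, 0.201], 0.0), ([0.54, 0.061, 0.207], 0.0), ([0.564, 0.054, 0.223], 0.009), ([0.521, 0.078, 0.2], 0.019), ([0.554, 0.092, 0.221], 0.026)]
side0 [([0.535, 0.062, 0.202], 0.0), ([0.547, 0.059, 0.22], 0.0), ([0.553, 0.055, 0.208], 0.0), ([0.538, 0.067, 0.218], 0.004), ([0.532, 0.07, 0.218], 0.008)]
time_s: 1.6
tcp_pos: [0.4656, -0.1858, 0.2514]
eef_rot: [180.0, -0.0, -165.4]
contact_force: [1.4, 0.7, 0.5]
gripper_width: 0.0878
gripper_force: 0.0
```

```bash
cat > clr3.py <<'E'
from h import *
def frame(sh,tilt,yaw=-77.2,G=np.array([.4643,.017,.05])):
    m=np.array([np.cos(np.radians(yaw)),np.sin(np.radians(yaw)),0])
    Rt=(R.from_euler('xyz',[180,0,yaw],degrees=True)*R.from_rotvec([0,-np.radians(tilt),0])).as_matrix()
    p=G+m*sh;return Rt,p-Rt[:,2]*.006
if __name__=="__main__":
  for sh in(.01,.015):
   for tilt in(0,5,10,15,20):
    Rt,p=frame(sh,tilt);o=[]
    for n in("top0","side0"):
        q=np.load(n+".npz")["P"].reshape(-1,3);q=q[(q[:,2]>.075)&(q[:,2]<.6)&(q[:,0]>.3)]
        d=(q-p)@Rt
        g=np.sqrt(np.maximum(np.abs(d[:,0])-.039,0)**2+np.maximum(np.abs(d[:,1])-.097,0)**2+np.maximum(d[:,2]+.041,0)**2)
        i=np.argsort(g)[3];o.append((q[i].round(3).tolist(),round(float(g[i]),3)))
    print(sh,tilt,p.round(4),o)
E
python3 clr3.py
```

```text
0.01 0 [0.4665 0.0072 0.056 ] [([0.548, 0.06, 0.217], 0.0), ([0.541, 0.06, 0.2], 0.0)]
0.01 5 [0.4666 0.0067 0.056 ] [([0.555, 0.055, 0.194], 0.0), ([0.55, 0.056, 0.164], 0.0)]
0.01 10 [0.4667 0.0062 0.0559] [([0.561, 0.053, 0.17], 0.007), ([0.559, 0.054, 0.158], 0.005)]
0.01 15 [0.4669 0.0057 0.0558] [([0.567, 0.052, 0.162], 0.015), ([0.559, 0.054, 0.158], 0.014)]
0.01 20 [0.467  0.0052 0.0556] [([0.567, 0.052, 0.162], 0.022), ([0.567, 0.051, 0.16], 0.021)]
0.015 0 [0.4676 0.0024 0.056 ] [([0.553, 0.058, 0.22], 0.0), ([0.549, 0.056, 0.183], 0.0)]
0.015 5 [0.4677 0.0019 0.056 ] [([0.556, 0.055, 0.174], 0.003), ([0.556, 0.053, 0.17], 0.001)]
0.015 10 [0.4679 0.0014 0.0559] [([0.565, 0.052, 0.161], 0.011), ([0.559, 0.054, 0.158], 0.01)]
0.015 15 [0.468  0.0009 0.0558] [([0.557, 0.054, 0.161], 0.019), ([0.562, 0.052, 0.163], 0.018)]
0.015 20 [4.681e-01 4.000e-04 5.560e-02] [([0.567, 0.052, 0.162], 0.026), ([0.571, 0.05, 0.161], 0.025)]
```

```bash
python3 -m crank '[[[0,0,-8.5],[0,0,0],-1],[[0,0,-8.5],[0,0,0],-1],[[0,0,-8.5],[0,0,0],-1],[[0,0,-8.5],[0,0,0],-1],[[0,0,-8.5],[0,0,0],-1],[[0,0,-8.5],[0,0,0],-1],[[0,0,-8.5],[0,0,0],-1],[[0,0,-8.5],[0,0,0],-1]]'
python3 -m crank '[[[0,0,-8.5],[0,0,0],-1],[[0,0,-8.5],[0,0,0],-1],[[0,0,-3.2],[-2,0,0],-1],[[0,0,0],[-4.5,0,0],-1],[[0,-7.5,0],[-3,0,0],-1],[[0,-7.5,0],[0,0,0],-1],[[0,0,0],[0,0,0],-1],[[0,0,0],[0,0,0],-1]]'
python3 - <<'E'
from h import *
T=tcp();c=r.capture("wrist");cv2.imwrite("pics/w1.png",c["color"][...,::-1])
P=pts(c,T@np.array(c["hand_eye"]));np.savez("w1.npz",P=P);print(T.round(4).tolist());print(r.get_state()["joints"].round(1));print(np.array(c["hand_eye"]).round(3).tolist())
E
```

```text
time_s: 2.4
tcp_pos: [0.4659, -0.1876, 0.2513]
eef_rot: [180.0, 0.0, -97.1]
contact_force: [-0.1, 0.0, -0.1]
gripper_width: 0.0878
gripper_force: 0.0
time_s: 3.2
tcp_pos: [0.4463, -0.0958, 0.2511]
eef_rot: [179.9, 14.9, -77.4]
contact_force: [-0.4, 0.1, -0.2]
gripper_width: 0.0878
gripper_force: 0.0
[[0.2111, -0.9758, -0.0574, 0.4463], [-0.9429, -0.2188, 0.2513, -0.0958], [-0.2578, 0.0011, -0.9662, 0.2511], [0.0, 0.0, 0.0, 1.0]]
[  0.1   4.6 -15.5 -15.1 -73.9  17.3]
[[-0.0, -0.952, -0.306, 0.084], [1.0, -0.0, 0.0, 0.001], [-0.0, -0.306, 0.952, -0.133], [0.0, 0.0, 0.0, 1.0]]
```

View pics/w1.png

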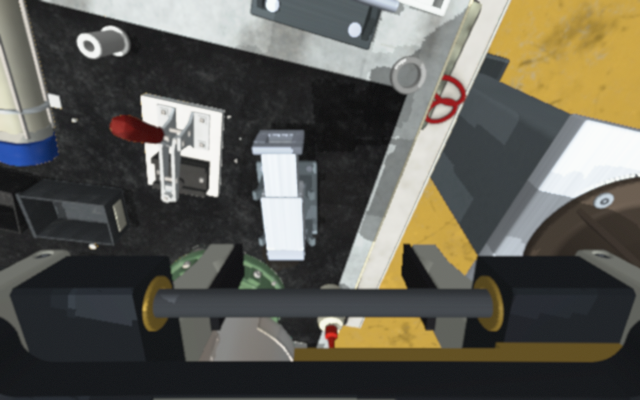

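The wrist view shows the magazine, rim at (278,142) and tail at (286,255), between the fingers' sides. The ring is at (408,73) and the bowl is below.

Run:
```python
from h import *
from clr3 import frame
P=np.load("w1.npz")["P"]
q=P[120:270,245:325].reshape(-1,3);q=q[(q[:,2]>.06)&(q[:,2]<.085)].astype(np.float32)
b=cv2.minAreaRect(q[:,:2]*1000);print(len(q),b,np.percentile(q[:,2],[5,50,95]))
k=P[120:270,245:325].reshape(-1,3);k=k[(k[:,2]>.04)&(k[:,2]<.058)].astype(np.float32);print("cheeks",cv2.minAreaRect(k[:,:2]*1000))
y=P[10:60,250:390].reshape(-1,3);y=y[(y[:,2]>.066)&(y[:,2]<.09)].astype(np.float32);print("bar",len(y),cv2.minAreaRect(y[:,:2]*1000) if len(y)>5 else'')
yaw=-77.2;Rt,p=frame(.012,15,yaw);T=tcp()
print("pre z.. target",p,"shift tool cm",((p-T[:3,3])@T[:3,:3]*100).round(2))
```

```text
4484 ((471.3583984375, -10.732505798339844), (47.72412872314453, 150.30406188964844), 12.60671615600586) [0.06496115 0.06839035 0.07265527]
cheeks ((472.59796142578125, -14.086074829101562), (69.97550964355469, 143.439208984375), 12.191184997558594)
bar 3 
pre z.. target [0.46730263 0.00378388 0.05579555] shift tool cm [-3.88 -4.28 21.24]
```

```bash
python3 -m crank '[[[0,0,0],[-2,-2.1,0],-1],[[0,0,0],[-1.9,-2.2,0],-1],[[0,0,0],[0,0,4],-1],[[0,0,0],[0,0,4],-1],[[0,0,0],[0,0,4],-1],[[0,0,0],[0,0,3],-1],[[0,0,0],[0,0,0],-1],[[0,0,0],[0,0,0],-1]]'
python3 - <<'E'
from h import *
from clr3 import frame
T=tcp();c=r.capture("wrist");cv2.imwrite("pics/w2.png",c["color"][...,::-1])
P=pts(c,T@np.array(c["hand_eye"]))
q=P.reshape(-1,3);q=q[(q[:,2]>.06)&(q[:,2]<.08)&(abs(q[:,0]-.471)<.06)&(abs(q[:,1]+.01)<.1)].astype(np.float32)
print(len(q),cv2.minAreaRect(q[:,:2]*1000))
Rt,p=frame(.012,15);print("shift",((p-T[:3,3])@T[:3,:3]*100).round(2))
E
```

```text
time_s: 4.05
tcp_pos: [0.4713, -0.0105, 0.1174]
eef_rot: [180.0, 14.9, -77.1]
contact_force: [0.1, 0.0, -0.5]
gripper_width: 0.0877
gripper_force: 0.0
13314 ((473.81231689453125, -20.06470489501953), (48.038482666015625, 130.2039337158203), 12.51059627532959)
shift [0.16 0.07 6.33]
```

View pics/w2.png

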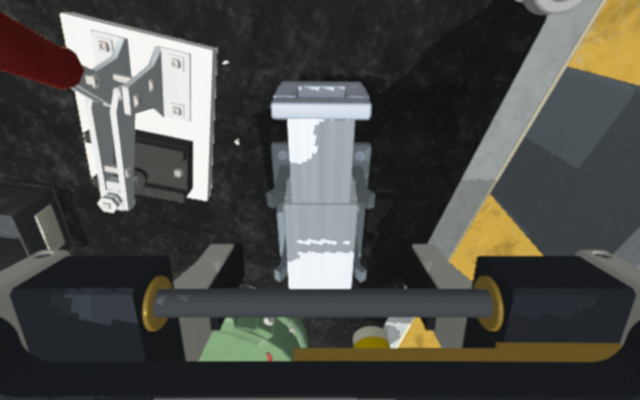

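The magazine, centred at column 320, lies square between the fingers, with the body's neck step at row 205. I descend and grip.

```bash
python3 -m crank '[[[0,0,0],[0.2,0.1,2.5],-1],[[0,0,0],[0,0,2.5],-1],[[0,0,0],[0,0,1.3],-1],[[0,0,0],[0,0,0],-1],[[0,0,0],[0,0,0],1],[[0,0,0],[0,0,0],1],[[0,0,0],[0,0,0],1],[[0,0,0],[0,0,0],1]]' 60
python3 -m crank '[[[0,0,0],[0,0,0],1],[[0,0,0],[0,0,0],1],[[0,0,0],[0,0,0],1],[[0,0,0],[0,0,0],1]]'
```

```text
time_s: 4.9
tcp_pos: [0.4676, 0.0032, 0.0561]
eef_rot: [-179.9, 15.0, -77.2]
contact_force: [0.1, 0.4, -0.3]
gripper_width: 0.0613
gripper_force: 0.0
time_s: 5.3
tcp_pos: [0.4677, 0.0033, 0.0556]
eef_rot: [-179.9, 15.0, -77.2]
contact_force: [0.8, -0.6, 1.9]
gripper_width: 0.0437
gripper_force: 60.0
```

```bash
python3 -m crank '[[[0,0,0],[0,0,-1],1],[[0,0,0],[0,0,-2.5],1],[[0,0,0],[0,0,-4],1],[[0,0,0],[0,0,-4],1],[[0,0,0],[2,0,-4],1],[[0,0,0],[4,0,-1],1],[[0,0,0],[4,0,0],1],[[0,0,0],[0,0,0],1]]'
cat > goal.py <<'E'
from h import *
import sys
G0=np.eye(4);a=np.radians(-77.2)
def M(pos,yaw,tilt):  # magazine pose: mouth dir yaw, mouth-down tilt
    a=np.radians(yaw);x=-np.array([np.cos(a),np.sin(a),0]);z=np.array([0,0,1.])
    T=np.eye(4);Rm=np.c_[x,np.cross(z,x),z]
    T[:3,:3]=Rm@R.from_rotvec([0,np.radians(tilt),0]).as_matrix()
    if T[2,0]<0:T[:3,:3]=Rm@R.from_rotvec([0,-np.radians(tilt),0]).as_matrix()
    T[:3,3]=pos;return T
def TT(p,e):
    T=np.eye(4);T[:3,:3]=R.from_euler('xyz',e,degrees=True).as_matrix();T[:3,3]=p;return T
MT=np.linalg.inv(M([.4645,.0168,.05],-77.2,0))@TT([.4677,.0033,.0556],[-179.9,15,-77.2]) # tool in mag
BAR=np.array([.4738,-.2185,.075]);BY=-92.7
def at_bar(tilt,back,lip=-.0185,off=.004):
    m=M([0,0,0],BY,tilt)
    # face contact: rounding centre (z .071) + 4 mm along mag x
    m[:3,3]=BAR-[0,0,.004]+m[:3,:3]@np.array([.004+.105+back,0,-lip])
    return m@MT
def rel(T):
    C=tcp();D=np.linalg.inv(C)@T
    print("target",T[:3,3].round(4),"| shift cm (now-frame)",(D[:3,3]*100).round(2),"turn",R.from_matrix(D[:3,:3]).as_rotvec(degrees=True).round(1))
E
python3 - <<'E'
from goal import *
print(r.get_state()["gripper_width"],tcp()[:3,3].round(4),np.linalg.inv(MT).round(3).tolist())
rel(at_bar(42,.04));rel(at_bar(42,0.1))
E
```

```text
time_s: 6.1
tcp_pos: [0.4971, -0.1361, 0.1875]
eef_rot: [179.8, 15.0, -77.4]
contact_force: [-0.3, 0.8, -5.0]
gripper_width: 0.0439
gripper_force: 60.0
0.04394725867097299 [ 0.4971 -0.1361  0.1875] [[-0.966, 0.0, -0.259, -0.012], [0.0, 1.0, -0.002, 0.0], [0.259, -0.002, -0.966, 0.009], [0.0, 0.0, 0.0, 1.0]]
target [ 0.4779 -0.1343  0.1793] | shift cm (now-frame) [-0.36  1.83  0.95] turn [  9.5 -41.8  12.6]
target [ 0.48   -0.0898  0.2195] | shift cm (now-frame) [-5.56  0.67 -1.82] turn [  9.5 -41.8  12.6]
```

```bash
python3 -m crank '[[[0,0,0],[-2.8,0.3,-0.9],1],[[0,0,0],[-2.8,0.4,-0.9],1],[[1.6,-7,2.1],[0,0,0],1],[[1.6,-7,2.1],[0,0,0],1],[[1.6,-7,2.1],[0,0,0],1],[[1.6,-7,2.1],[0,0,0],1],[[1.6,-7,2.1],[0,0,0],1],[[1.6,-7,2.1],[0,0,0],1]]'
python3 -m crank '[[[0,0,0],[0,0,0],1],[[0,0,0],[0,0,0],1]]'
python3 - <<'E'
from goal import *
print(r.get_state()["joints"].round(1))
for n in("side","top"):
    c=r.capture(n);P=pts(c);np.savez(n+"1.npz",P=P);cv2.imwrite(f"pics/{n}1.png",c["color"][...,::-1])
rel(at_bar(42,.04))
E
```

```text
time_s: 6.9
tcp_pos: [0.4801, -0.0864, 0.2212]
eef_rot: [-179.4, 57.5, -92.3]
contact_force: [-0.9, 0.7, -5.1]
gripper_width: 0.0438
gripper_force: 60.0
time_s: 7.1
tcp_pos: [0.4797, -0.0868, 0.2198]
eef_rot: [-179.7, 57.2, -92.4]
contact_force: [0.8, 0.6, -4.4]
gripper_width: 0.0438
gripper_force: 60.0
[-27.7  23.6  -3.  -49.9 -94.2  35.8]
target [ 0.4779 -0.1343  0.1793] | shift cm (now-frame) [ 6.17  0.05 -1.81] turn [-0.   0.1  0.4]
```

View pics/side1.png

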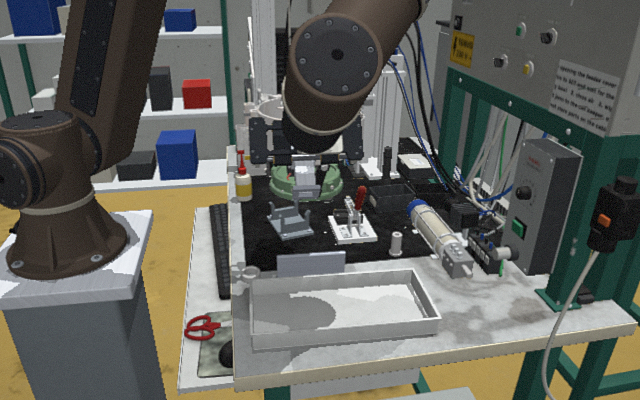

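```bash
python3 -m crank '[[[0,0,0.4],[3.1,0,-0.9],1],[[0,0,0],[3.1,0,-0.9],1],[[0,0,0],[0,0,0],1],[[0,0,0],[0,0,0],1],[[0,0,0],[0,0,0],1]]'
python3 - <<'E'
from goal import *
rel(at_bar(42,.04));rel(at_bar(42,.0))
T=tcp();c=r.capture("wrist");cv2.imwrite("pics/w3.png",c["color"][...,::-1])
Pt=pts(c,np.array(c["hand_eye"]));Pm=(Pt-np.linalg.inv(MT)[:3,3])@np.linalg.inv(MT)[:3,:3]  # in mag frame
q=Pm[abs(Pm[...,1])<.03];q=q[(q[:,2]>.021)&(q[:,2]<.03)];print("rim in mag",np.percentile(q,[1,50,99],axis=0).round(4).tolist())
b=Pm[(abs(Pm[...,1])<.018)&(Pm[...,0]>-.042)&(Pm[...,0]<.03)&(Pm[...,2]>0)&(Pm[...,2]<.04)];print("body top z",np.percentile(b[:,2],[5,50,95]), np.polyfit(b[:,0],b[:,2],1))
k=Pm[(abs(Pm[...,1])<.014)&(Pm[...,0]>-.092)&(Pm[...,0]<-.05)&(Pm[...,2]>0)&(Pm[...,2]<.04)];print("neck top(.017)",np.percentile(k[:,2],[5,50,95]),np.polyfit(k[:,0],k[:,2],1))
Pw=pts(c,T@np.array(c["hand_eye"]));w=Pw[(Pw[...,2]>.068)&(Pw[...,2]<.08)&(abs(Pw[...,1]+.218)<.015)&(abs(Pw[...,0]-.474)<.08)]
print("bar",len(w),np.percentile(w,[2,50,98],axis=0).round(4).tolist() if len(w) else'')
E
```

```text
time_s: 7.7
tcp_pos: [0.4785, -0.1336, 0.1796]
eef_rot: [-179.8, 57.2, -92.6]
contact_force: [-0.5, -1.0, -3.8]
gripper_width: 0.0437
gripper_force: 60.0
target [ 0.4779 -0.1343  0.1793] | shift cm (now-frame) [ 0.06  0.06 -0.05] turn [-0.   0.2  0. ]
target [ 0.4765 -0.164   0.1526] | shift cm (now-frame) [ 3.92  0.05 -1.1 ] turn [-0.   0.2  0. ]
rim in mag [[-0.1036, -0.0252, 0.0212], [-0.0998, 0.0006, 0.0237], [-0.0114, 0.026, 0.0285]]
body top z [0.01916868 0.01988816 0.02058011] [0.0046121  0.01995382]
neck top(.017) [0.01594375 0.01682196 0.01765778] [-0.00049496  0.01678013]
bar 0
```

View pics/w3.png

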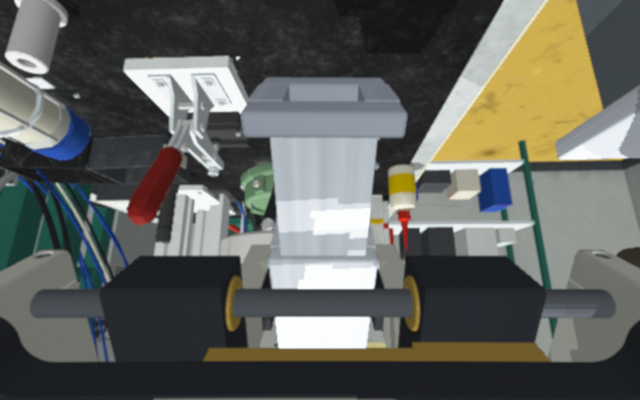

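The magazine sits in the grip as modelled: body top at +20 mm, rim at rows 80-135 and square. Now the first tap.

```bash
python3 -m crank '[[[0,0,0],[2.05,0,-0.55],1],[[0,0,0],[2.05,0,-0.55],1]]'
python3 -m crank '[[[0,0,0],[0,0,0],1]]'
python3 -m crank '[[[0,0,0],[-2.05,0,0.55],1],[[0,0,0],[-2.05,0,0.55],1],[[0,0,0],[0,0,0],1],[[0,0,0],[0,0,0],1]]'
python3 - <<'E'
from goal import *
rel(at_bar(42,.04))
E
```

```text
time_s: 7.95
tcp_pos: [0.4771, -0.1655, 0.1512]
eef_rot: [-179.7, 57.2, -92.5]
contact_force: [0.4, -0.5, -5.1]
gripper_width: 0.0438
gripper_force: 60.0
time_s: 8.05
tcp_pos: [0.4764, -0.1657, 0.1497]
eef_rot: [179.9, 57.4, -93.0]
contact_force: [0.3, -0.3, -5.5]
gripper_width: 0.0438
gripper_force: 60.0
time_s: 8.45
tcp_pos: [0.4783, -0.134, 0.1795]
eef_rot: [-179.8, 57.2, -92.7]
contact_force: [-0.1, -0.3, -4.0]
gripper_width: 0.0435
gripper_force: 60.0
target [ 0.4779 -0.1343  0.1793] | shift cm (now-frame) [ 0.03  0.03 -0.02] turn [-0.1  0.2  0. ]
```

```bash
python3 -m crank '[[[0,0,0],[2.05,0,-0.55],1],[[0,0,0],[2.05,0,-0.55],1],[[0,0,0],[0.2,0,-0.05],1],[[0,0,0],[0,0,0],1]]'
for i in 1 2 ; do python3 -m crank '[[[0,0,0],[0.2,0,-0.05],1],[[0,0,0],[0,0,0],1]]'; done
python3 - <<'E'
from goal import *
for n in("top","side"):
    c=r.capture(n);cv2.imwrite(f"pics/{n}2.png",c["color"][...,::-1]);np.savez(n+"2.npz",P=pts(c))
rel(at_bar(42,0))
E
```

```text
time_s: 8.85
tcp_pos: [0.4759, -0.1667, 0.1481]
eef_rot: [179.8, 57.4, -93.1]
contact_force: [-1.5, 4.8, -2.8]
gripper_width: 0.0438
gripper_force: 60.0
time_s: 9.05
tcp_pos: [0.4758, -0.1669, 0.1481]
eef_rot: [179.9, 57.5, -92.9]
contact_force: [-2.0, 9.0, 3.6]
gripper_width: 0.0443
gripper_force: 60.0
time_s: 9.25
tcp_pos: [0.4757, -0.1672, 0.1482]
eef_rot: [180.0, 57.7, -92.8]
contact_force: [-1.0, 12.9, 11.9]
gripper_width: 0.0439
gripper_force: 60.0
target [ 0.4765 -0.164   0.1526] | shift cm (now-frame) [-0.55 -0.07  0.04] turn [ 0.1  0.7 -0. ]
```

Contact comes about 5 mm later than modelled, and the force points along the magazine axis. Next, sharp taps from 35 mm away, each held on the bar afterwards.

```bash
python3 -m crank '[[[0,0,0],[-1.95,0,0.52],1],[[0,0,0],[-1.95,0,0.52],1],[[0,0,0],[1.95,0,-0.52],1],[[0,0,0],[1.95,0,-0.52],1],[[0,0,0],[0,0,0],1],[[0,0,0],[0,0,0],1],[[0,0,0],[0,0,0],1],[[0,0,0],[0,0,0],1]]'
cat > tray.py <<'E'
from goal import *
for n in("top","side"):
    P=pts(r.capture(n)).reshape(-1,3)
    # tray interior, above floor
    m=(P[:,0]>.38)&(P[:,0]<.64)&(P[:,1]<-.238)&(P[:,1]>-.35)&(P[:,2]>.009)&(P[:,2]<.03);q=P[m]
    print(n,"in tray",len(q),np.median(q,0).round(3) if len(q) else'')
T=tcp();c=r.capture("wrist");Pt=pts(c,np.array(c["hand_eye"]));I=np.linalg.inv(MT);Pm=(Pt-I[:3,3])@I[:3,:3]
q=Pm[(abs(Pm[...,1])<.03)&(Pm[...,2]>.021)&(Pm[...,2]<.03)&(Pm[...,0]<-.08)&(Pm[...,0]>-.13)];print("rim x",np.percentile(q[:,0],[2,98]).round(4))
b=Pm[(abs(Pm[...,1])<.018)&(Pm[...,0]>-.09)&(Pm[...,0]<-.05)&(Pm[...,2]>0)&(Pm[...,2]<.04)];print("neck fit",np.polyfit(b[:,0],b[:,2],1).round(4))
cv2.imwrite("pics/wl.png",c["color"][...,::-1])
E
python3 tray.py
```

```text
time_s: 10.15
tcp_pos: [0.4764, -0.1693, 0.146]
eef_rot: [180.0, 57.5, -92.9]
contact_force: [2.6, 7.2, 2.0]
gripper_width: 0.0437
gripper_force: 60.0
top in tray 19 [ 0.47  -0.296  0.015]
side in tray 221 [ 0.47  -0.28   0.021]
rim x [-0.0982 -0.0906]
neck fit [0.0016 0.0183]
```

Run:
```python
from h import *
c=r.capture("side");cv2.imwrite("pics/side3.png",cv2.resize(c["color"][200:360,220:450,::-1],None,fx=3,fy=3))
```

```text
(no output)
```

View pics/side3.png

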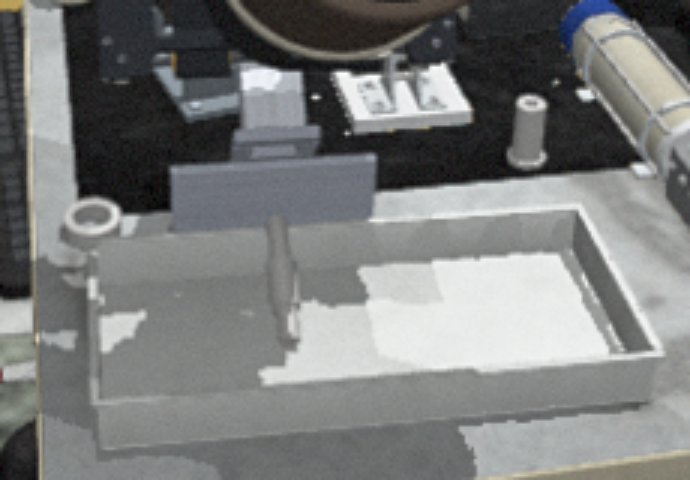

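The shaft lies in the tray: nose on the floor at crop (290,345), tail leaning on the near wall at (275,215). I retreat and measure the magazine in the hand.

```bash
python3 -m crank '[[[0,0,0],[-2.5,0,0.67],1],[[0,0,0],[-4,0,1.07],1],[[0,0,0],[-4,0,1.07],1],[[0,0,0],[-1,0,-2],1],[[0,0,0],[0,0,0],1],[[0,0,0],[0,0,0],1]]'
python3 tray.py
python3 - <<'E'
from goal import *
for n in("top","side"):
    P=pts(r.capture(n)).reshape(-1,3);q=P[(abs(P[:,0]-.47)<.05)&(P[:,1]<-.226)&(P[:,1]>-.32)&(P[:,2]>.009)&(P[:,2]<.09)];print(n,[(len(k),k.mean(0).round(3).tolist()) for y in np.arange(-.32,-.226,.012) for k in [q[(q[:,1]>=y)&(q[:,1]<y+.012)]]if len(k)])
L=TT([.4677,.0033,.0556],[-179.9,15,-77.2]);
for b in(.1,.15): 
    U=L.copy();U[:3,3]-=L[:3,2]*b;rel(U)
E
```

```text
time_s: 10.95
tcp_pos: [0.4797, -0.1021, 0.2373]
eef_rot: [180.0, 57.3, -93.0]
contact_force: [-0.3, 0.4, -4.4]
gripper_width: 0.0437
gripper_force: 60.0
top in tray 76 [ 0.469 -0.277  0.024]
side in tray 222 [ 0.469 -0.28   0.021]
rim x [-0.0983 -0.0906]
neck fit [0.0009 0.0183]
top [(4, [0.467, -0.299, 0.012]), (16, [0.469, -0.289, 0.016]), (27, [0.472, -0.277, 0.025]), (34, [0.472, -0.266, 0.029]), (35, [0.472, -0.254, 0.032]), (24, [0.473, -0.242, 0.037]), (17, [0.474, -0.232, 0.043])]
side [(23, [0.469, -0.299, 0.011]), (50, [0.469, -0.29, 0.015]), (78, [0.47, -0.279, 0.021]), (72, [0.47, -0.266, 0.027]), (40, [0.472, -0.254, 0.031]), (46, [0.472, -0.242, 0.036]), (523, [0.475, -0.229, 0.023])]
target [ 0.4733 -0.022   0.1522] | shift cm (now-frame) [ 2.84  1.   11.23] turn [ -9.3  42.1 -13.1]
target [ 0.476  -0.0346  0.2005] | shift cm (now-frame) [-0.55  0.67  7.57] turn [ -9.3  42.1 -13.1]
```

```bash
python3 -m crank '[[[-1.55,7,-2.2],[0,0,0],1],[[-1.55,7,-2.2],[0,0,0],1],[[-1.55,7,-2.2],[0,0,0],1],[[-1.55,7,-2.2],[0,0,0],1],[[-1.55,7,-2.2],[0,0,0],1],[[-1.55,7,-2.2],[0,0,0],1],[[0,0,0],[0,0,0],1],[[0,0,0],[0,0,0],1]]'
cat > L.py <<'E'
from goal import *
L=TT([.4677,.0033,.0556],[-179.9,15,-77.2])
for b in(0,.03,.12): 
    U=L.copy();U[:3,3]-=L[:3,2]*b;rel(U)
E
python3 L.py; python3 tray.py
```

```text
time_s: 12.0
tcp_pos: [0.479, -0.1, 0.2375]
eef_rot: [-179.8, 15.1, -76.9]
contact_force: [0.2, 0.3, -3.8]
gripper_width: 0.0436
gripper_force: 60.0
target [0.4677 0.0033 0.0556] | shift cm (now-frame) [-5.21 -1.17 20.25] turn [-0.   0.1  0.2]
target [ 0.4694 -0.0043  0.0846] | shift cm (now-frame) [-5.22 -1.17 17.25] turn [-0.   0.1  0.2]
target [ 0.4744 -0.027   0.1715] | shift cm (now-frame) [-5.24 -1.17  8.25] turn [-0.   0.1  0.2]
top in tray 89 [ 0.471 -0.279  0.024]
side in tray 222 [ 0.469 -0.28   0.021]
rim x [-0.0977 -0.0901]
neck fit [-0.0033  0.0173]
```

```bash
python3 -m crank '[[[0,0,0.2],[-2.5,-0.6,1],1],[[0,0,0],[-2.5,-0.6,2],1],[[0,0,0],[0,0,4],1],[[0,0,0],[0,0,4],1],[[0,0,0],[0,0,4],1],[[0,0,0],[0,0,1.5],1],[[0,0,0],[0,0,0],1],[[0,0,0],[0,0,0],1]]'
python3 L.py
```

```text
time_s: 12.95
tcp_pos: [0.4724, -0.0109, 0.0916]
eef_rot: [-179.8, 15.0, -77.4]
contact_force: [0.8, -0.9, -3.2]
gripper_width: 0.0437
gripper_force: 60.0
target [0.4677 0.0033 0.0556] | shift cm (now-frame) [-0.51  0.16  3.86] turn [-0.1  0.  -0.2]
target [ 0.4694 -0.0043  0.0846] | shift cm (now-frame) [-0.51  0.15  0.86] turn [-0.1  0.  -0.2]
target [ 0.4744 -0.027   0.1715] | shift cm (now-frame) [-0.51  0.13 -8.14] turn [-0.1  0.  -0.2]
```

```bash
python3 -m crank '[[[0,0,-0.2],[-0.3,0.15,0],1],[[0,0,0],[0,0,0],1],[[0,0,0],[0,0,0],1]]'
python3 L.py
```

```text
time_s: 13.25
tcp_pos: [0.4702, -0.0076, 0.0933]
eef_rot: [-179.6, 15.0, -77.0]
contact_force: [-0.8, -0.7, -2.9]
gripper_width: 0.0437
gripper_force: 60.0
target [0.4677 0.0033 0.0556] | shift cm (now-frame) [-0.1   0.02  3.93] turn [-0.2 -0.   0.2]
target [ 0.4694 -0.0043  0.0846] | shift cm (now-frame) [-0.1   0.01  0.93] turn [-0.2 -0.   0.2]
target [ 0.4744 -0.027   0.1715] | shift cm (now-frame) [-0.1  -0.03 -8.07] turn [-0.2 -0.   0.2]
```

```bash
python3 -m crank '[[[0,0,0],[0,0,1.5],1],[[0,0,0],[0,0,1],1],[[0,0,0],[0,0,0.6],1],[[0,0,0],[0,0,0.4],1],[[0,0,0],[0,0,0],1],[[0,0,0],[0,0,0],1]]'
python3 -m crank '[[[0,0,0],[0,0,0.3],1],[[0,0,0],[0,0,0],1],[[0,0,0],[0,0,0],1]]'
python3 L.py; python3 -c "
from h import *
print(r.get_state()['contact_force'],r.get_state()['eef_rot'])"
```

```text
time_s: 13.85
tcp_pos: [0.4681, 0.0014, 0.0586]
eef_rot: [-179.7, 15.0, -77.0]
contact_force: [1.1, 1.6, -3.9]
gripper_width: 0.044
gripper_force: 60.0
time_s: 14.15
tcp_pos: [0.4679, 0.0022, 0.0557]
eef_rot: [-179.7, 15.0, -77.0]
contact_force: [1.3, 0.6, -3.8]
gripper_width: 0.0433
gripper_force: 60.0
target [0.4677 0.0033 0.0556] | shift cm (now-frame) [-0.11 -0.01  0.04] turn [-0.1  0.   0.1]
target [ 0.4694 -0.0043  0.0846] | shift cm (now-frame) [-0.11 -0.02 -2.96] turn [-0.1  0.   0.1]
target [ 0.4744 -0.027   0.1715] | shift cm (now-frame) [ -0.11  -0.04 -11.96] turn [-0.1  0.   0.1]
[ 1.27529152  0.59456328 -3.837482  ] [-179.71693998   15.00003504  -77.04944306]
```

Not touching yet, as expected from the ~1.5 mm rise in the grip. I creep down until the seat takes the load.

```bash
for i in 1 2; do python3 -m crank '[[[0,0,0],[0,0,0.12],1],[[0,0,0],[0,0,0],1],[[0,0,0],[0,0,0],1]]';done
```

```text
time_s: 14.45
tcp_pos: [0.4678, 0.0024, 0.0545]
eef_rot: [-179.7, 15.0, -77.0]
contact_force: [2.8, 0.2, -3.9]
gripper_width: 0.0437
gripper_force: 60.0
time_s: 14.75
tcp_pos: [0.4678, 0.0026, 0.0541]
eef_rot: [-179.7, 15.0, -77.0]
contact_force: [-0.1, -1.0, 6.0]
gripper_width: 0.0434
gripper_force: 60.0
```

```bash
python3 -m crank '[[[0,0,0],[0,0,0],0.2],[[0,0,0],[0,0,0],-1],[[0,0,0],[0,0,0],-1],[[0,0,0],[0,0,0],-1],[[0,0,0],[0,0,0],-1],[[0,0,0],[0,0,0],-1],[[0,0,0],[0,0,0],-1]]'
python3 -m crank '[[[0,0,0],[0,0,-1.5],-1],[[0,0,0],[0,0,-3],-1],[[0,0,0],[0,0,-4],-1],[[0,0,0],[0,0,-4],-1],[[0,0,0],[2,0,-3],-1],[[0,0,0],[4,0,-3],-1],[[0,0,0],[0,0,0],-1],[[0,0,0],[0,0,0],-1]]'
python3 - <<'E'
from h import *
T=tcp();c=r.capture("wrist");P=pts(c,T@np.array(c["hand_eye"])).reshape(-1,3);cv2.imwrite("pics/w4.png",c["color"][...,::-1])
q=P[(P[:,2]>.06)&(P[:,2]<.085)&(abs(P[:,0]-.471)<.06)&(abs(P[:,1]+.01)<.1)].astype(np.float32)
print(len(q),cv2.minAreaRect(q[:,:2]*1000),np.percentile(q[:,2],[5,50,95]))
A=np.c_[q[:,:2],np.ones(len(q))];print(np.linalg.lstsq(A,q[:,2],rcond=None)[0])
for n in("top","side"):
    P=pts(r.capture(n)).reshape(-1,3);k=P[(P[:,0]>.38)&(P[:,0]<.64)&(P[:,1]<-.238)&(P[:,1]>-.35)&(P[:,2]>.009)&(P[:,2]<.03)];print(n,len(k),np.median(k,0).round(3))
E
```

```text
time_s: 15.45
tcp_pos: [0.4674, 0.0027, 0.0532]
eef_rot: [-179.8, 15.0, -77.0]
contact_force: [0.4, -0.1, 0.2]
gripper_width: 0.085
gripper_force: 0.0
time_s: 16.25
tcp_pos: [0.4905, -0.1015, 0.2165]
eef_rot: [-179.7, 15.0, -77.2]
contact_force: [-0.3, 0.3, -0.5]
gripper_width: 0.0874
gripper_force: 0.0
4503 ((469.18035888671875, -9.517936706542969), (47.7652473449707, 145.33851623535156), 13.379229545593262) [0.0650266  0.06844933 0.0727055 ]
[-0.00219404  0.00804974  0.06923749]
top 93 [ 0.47  -0.279  0.023]
side 223 [ 0.469 -0.279  0.021]
```

View pics/w4.png

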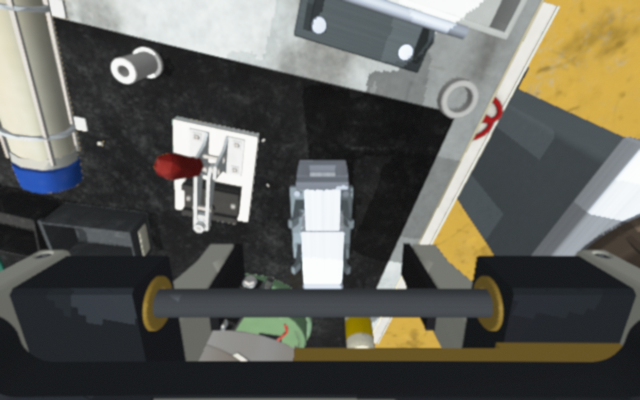

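The magazine lies level in the cradle (columns 300-347). Its top is at the height it had before and its mouth points the same way. The shaft is still in the tray, and the bush and ring have not moved.

```bash
python3 -c "
from plant import r
print(r.close_job())"
```

```text
the job is handed in; nothing more can be done
None
```

I handed the job in at about 16 s. One sharp tap freed the shaft, which now lies in the catch tray, and the empty magazine is back in its cradle, level and mouth the same way. It sits roughly 5 mm further toward the tail than before (20 mm allowed), the gripper is clear, and the bystanders look unmoved; the judge gave no verdict.

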